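Tip a lift block over the fence and lay it in its tray

TASK

The grey lift block with the groove stands on end on the rubber mat: stand it upright on the bench in front of the low platform, up against its steel fence edge, with the groove facing away from the platform, and let go of it. Then tip it over that edge so that it comes to rest, clear of the gripper, on the plywood deck with the groove up; the block may lean over only there, at the fence. Finally take it again and lay it, groove up and lengthwise, in the empty bay of the aluminium tray beside the other block, without dropping it in, and leave the other block and everything else on the bench where it is.

Things in the scene. Friction and masses are not known exactly. Their poses are not given: they have to be found in the camera images.
- lift_block_center (a point): centre of the lift block to be laid away: grey plastic, 60 x 50 x 120 mm (its own x, y, z), 0.34 to 0.6 kg, standing on end on the black mat, the centre 60 mm above its foot. Its z axis is the long one (up at the start). The face on its own -x side has the groove; +x points out of the plain face opposite. The two y faces are plain, 50 apart: good for gripping
- groove (a point): point on the lift block in the mouth of its groove, half-way along it: 30 mm from the block's centre on its own -x side; same axes as the block. The groove runs the whole length of that 50 x 120 face, 16 wide x 14 deep, lined with black rubber
- fence_edge (a point): middle of the steel fence edge: top front edge of a fixed platform 150 deep x 160 wide x 16 high (so 16 mm above the bench), with a flat plywood deck level with it. x: level, from the edge inwards over the deck (roughly away from the robot); y along the edge; z up. A block on the bench against it, pushed high up towards +x, pivots over it onto the deck, its foot end left 20 to 45 mm out over the edge
- tray_floor (a point): centre of a fixed shallow aluminium tray, on its inner floor (6 mm above the bench). Outer size 170 (x) x 195 (y) mm; walls 5 thick, rising 12 above the floor. A divider along the tray's x axis leaves two bays, each 160 long (x) x 90 wide (y), centred at y = +47.5 and -47.5 mm. The bay at +y holds the other block, the bay at -y is empty
- other_block_center (a point): centre of a second block, same as the lift block, lying groove up along the tray's x in the tray's +y bay; to be left alone
- mat: fixed black rubber mat 180 x 200 x 4 mm on which the lift block starts (origin: centre of its underside). Mat and tray stand on either side of the platform, and may have changed sides
- socket: bystander, loose: steel wheel-nut socket, upright cylinder 34 dia x 55 high, standing on the mat beside the lift block; origin at the centre of its underside
- cone: bystander, loose: steel centring cone, 80 dia at its foot x 55 high; origin at the centre of its underside
- spray: bystander, loose: aluminium spray can with a white cap, about 58 dia x 170 high; origin at the centre of its underside
- mallet: bystander, loose: rubber-headed mallet lying down, 280 long, head 90 wide, 26 high; its origin lies under it, near its middle
- spanner: bystander, loose: steel spanner lying flat, 200 long; its origin lies under it, near its middle
- jar: bystander, loose: clear jar with a dark lid, 70 dia x 80 high; origin at the centre of its underside
- wingnut: bystander, loose: steel clamping nut, 70 dia x 45 high; origin at the centre of its underside
Mind the look-alikes: they are no part of the job. What is shaped like the part that bears fence_edge but orange or purple is not meant.

How it is judged:
By the outcome, as a careful person would: the job done as asked, in the order asked, and still so for the second after the job is handed in, with the robot touching nothing.
It also fails if it takes over 61 s, if anything falls off the work surface, if the arm or the gripper's body presses on something with over 40 N, if the wrist force passes 120 N, or if a joint passes its speed limit or range.

ROBOT

A 6-joint arm with a two-finger parallel gripper is mounted at the origin on the work surface. World frame = base frame: x ahead of the robot, y to its left, z up, the work surface at z = 0. Lengths are in m, angles in rad, forces in N, time in s.
With the tool pointing down it reaches from about 0.35 to 0.925 m from the base axis. Payload 6.4 kg.
Tool frame: the origin (TCP) lies midway between the tips of the shut fingers; the grasp point (between the pads) lies r.tcp_to_grasp behind it (r.tcp_to_grasp is the distance from the TCP to the grasp point, in m); z points along the fingers, x is the direction in which the jaws open and shut, and the axes are right-handed (so a half turn about z gives the same grasp; the last joint's range is limited). The gripper opens to 85 mm and grips with 20 to 120 N. Pads are 22 mm wide; open, the fingers measure 114 mm over their backs; the gripper's body (76 mm by 85 mm) begins 54 mm behind the grasp point. The pads swing forward as they close: fully open they stand 13 mm farther back than shut.
Start: joints at [-1.304, 0.245, 1.558, -0, 1.339, -0.174], TCP at [0.277, -0.588, 0.231] pointing down, gripper open.
Joint ranges: [-3.13, 3.13], [-1.02, 2.26], [0.13, 2.54], [-0.95, 4.09], [0.21, 2.88], [-2.74, 2.74]. Speed limits (rad/s): [2.57, 2.57, 3.14, 3.14, 3.14, 3.14].

INTERFACE

Orientations are given as a unit quaternion [x, y, z, w].
In Python, from workcell import r gives the robot as it stands.
- The arm moves only by the shell command python3 -m pendant 'ROWS' [OPENING]. ROWS is JSON, a list of rows, each an object of numbers: "dx", "dy", "dz": the shift along the tool's x, y, z in m; "spin": the turn about the tool's z in degrees. A call has 1 to 10 rows; each row is the pose to reach, as a shift and turn from the pose commanded when the call began, along the tool's axes at that moment; what a row does not reach only later rows make up. A row lasts 1/8 s, in which the tool goes at most 62.5 mm and 10.7 degrees, less where a joint would pass 70% of its speed; a pose out of reach is approached as far as the arm can. A call with a gripper value outside its range is refused whole. OPENING is the gripper's target within -1 to 1 (shut at 1, half-way at 0, fully open at -1), set as the call begins (- or left out, the last holds). The fingers move at their own pace and stop on an object; the grip force is fixed at half the most. Time passes only in rows, so rows that repeat a pose let the fingers close. It gives the time, the measured TCP pose, the force and the opening at its end, in the units of the state.
- r.observe(): the state, without advancing time (a new reading comes with each control period).
- r.read_camera(name): name is "scene" or "top" or "wrist"; returns a dict with "image" (400x640x3 uint8, red, green, blue), "range_z" (400x640 float32, m along the optical axis (not along the pixel's ray), 0 where there is no reading), "camera_matrix" (3x3 intrinsics, pixels), "distortion" ([k1, k2, p1, p2, k3] as OpenCV has them; the pictures are not rectified), "xyz" and "orientation" of the camera in the world. Camera axes: x right, y up, looking along -z (the intrinsics and any distortion apply to the point x, -y, -z); pixel columns grow to the right and rows downward; lengths in m; the calibration is good to about 2 mm. A picture is of the moment at which its call begins.
- r.job_done(): hands the job in, once; it reports no verdict.
The state is a dict: "t": time; "joints": joint angles; "qvel": joint speeds; "effort": joint torques, N m; "tcp_pos": TCP position; "tcp_rot": TCP orientation; "ft_force": force on the tool from outside, world axes, zero at the start; "torque": the same for the moment, N m; "gripper_width": opening from 0.0 (shut) to 1.0 (fully open).
Only numpy, scipy, OpenCV 4.12 (cv2) and the standard library are available. Lean on these libraries where they do the work, as an engineer would, in place of code of your own. Each camera call takes 0.05 s, during which the arm holds its last target.

## Working session

There is one attempt and no reset: what is moved stays moved. The work goes in short steps, Python scripts to look and compute and a shell command to move; the robot and the scene stay as the last step left them, time stands still between calls to the robot, and variables do not carry over. Pictures are saved under pics/ and viewed, and the job is handed in when it is done.

```bash
ls; mkdir -p pics; cat > h.py <<'E'
import numpy as np,cv2
from scipy.spatial.transform import Rotation as R
from workcell import r
def shot(n,tag):
    c=r.read_camera(n); np.savez(f'pics/{tag}.npz',**{k:np.array(v) for k,v in c.items()})
    cv2.imwrite(f'pics/{tag}.png',c['image'][:,:,::-1]); return c
def load(tag): return dict(np.load(f'pics/{tag}.npz'))
def cloud(c):
    K=c['camera_matrix'];D=np.array(c['distortion'],float)
    v,u=np.mgrid[0:400,0:640]
    p=cv2.undistortPoints(np.stack([u.ravel(),v.ravel()],1).astype(np.float64)[:,None],K,D)[:,0]
    z=c['range_z'].ravel()
    P=np.stack([p[:,0]*z,-p[:,1]*z,-z],1)
    W=P@R.from_quat(c['orientation']).as_matrix().T+np.array(c['xyz'])
    W[z==0]=np.nan
    return W.reshape(400,640,3)
E
python3 - <<'E'
from h import *
for n in('scene','top','wrist'):
    c=shot(n,n+'0'); print(n,c['xyz'],c['orientation'],c['distortion'])
print(r.observe(), r.tcp_to_grasp)
E
```

```text
pics
scene [1.02299213 0.28562401 0.88535741] [0.16410007 0.26412325 0.81165067 0.49450304] [-0.10080888  0.          0.          0.          0.        ]
top [0.3219062  0.02346448 1.43102975] [-0.03175555  0.04510262  0.70697874 -0.70508043] [-0.00928478  0.          0.          0.          0.        ]
wrist [ 0.35122644 -0.55246252  0.37221665] [-0.13456335  0.08690663 -0.52900951  0.83336   ] [-0.00248248  0.          0.          0.          0.        ]
{'t': 0.15, 'joints': array([-1.30406635e+00,  2.45665952e-01,  1.55872904e+00, -4.40287606e-05,
        1.33868706e+00, -1.74096534e-01]), 'qvel': array([-0.00024372, -0.00228759, -0.00289169, -0.001621  ,  0.00095837,
       -0.00138189]), 'effort': array([ 3.68215533e-04, -4.29984641e+01, -3.26552868e+01, -9.46795171e-05,
        3.50899929e-03,  4.02996505e-06]), 'tcp_pos': array([ 0.27723072, -0.58744622,  0.23042825]), 'tcp_rot': array([ 8.44599166e-01, -5.35398631e-01, -5.64825822e-04, -4.85803938e-04]), 'ft_force': array([ 0.20690719, -0.86206304,  0.37044605]), 'torque': array([ 0.01442251, -0.00704262, -0.04582533]), 'gripper_width': 0.999318052605829} 0.0187
```

View pics/top0.png

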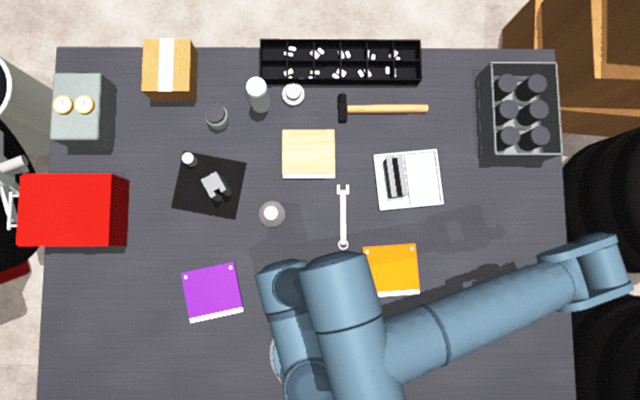

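View pics/scene0.png

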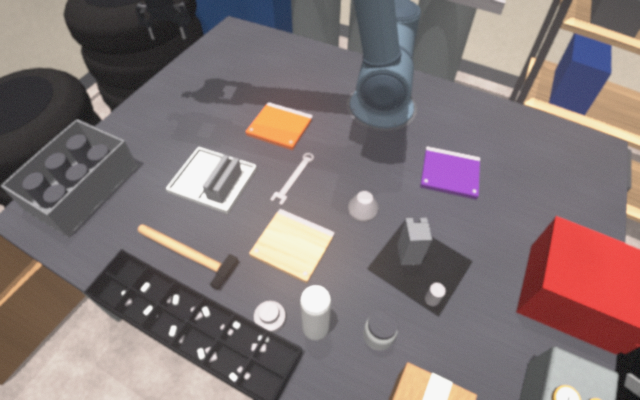

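View pics/wrist0.png

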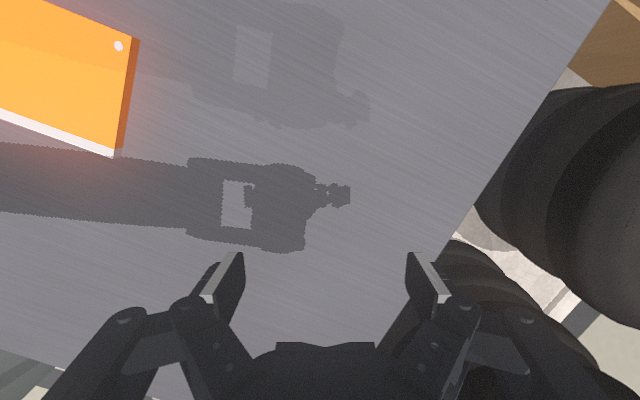

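The top view shows the block on the mat at about (215,186), the plywood platform at (308,154), and the tray at (408,180) with its empty bay on the right. The orange and purple platforms are decoys. Next I'll measure these.

```bash
python3 - <<'E'
from h import *
c=load('top0');W=cloud(c);I=c['image']
s=load('scene0');
a=cv2.resize(I[140:240,160:260],(400,400),interpolation=cv2.INTER_CUBIC)
b=cv2.resize(I[120:220,270:370],(400,400),interpolation=cv2.INTER_CUBIC)
d=cv2.resize(I[130:230,360:460],(400,400),interpolation=cv2.INTER_CUBIC)
e=cv2.resize(s['image'][205:285,365:445],(400,400),interpolation=cv2.INTER_CUBIC)
cv2.imwrite('pics/z1.png',np.vstack([np.hstack([a,e]),np.hstack([b,d])])[::1,::1,::-1][:,:].copy() if 0 else cv2.resize(np.vstack([np.hstack([a,e]),np.hstack([b,d])]),(600,600))[:,:,::-1])
def rect(mask,name):
    p=W[mask];
    if len(p)<5: print(name,len(p));return
    q=cv2.minAreaRect((p[:,:2]*1000).astype(np.float32)); print(name,len(p),np.round(q[0],1),np.round(q[1],1),round(q[2],1),'z',np.round(np.nanmedian(p[:,2])*1000,1)); print(np.round(cv2.boxPoints(q),1).tolist())
def box(u0,u1,v0,v1):
    m=np.zeros((400,640),bool);m[v0:v1,u0:u1]=1;return m
z=W[...,2]
rect(box(180,235,160,215)&(z>0.112),'blocktop')
for zz in (0.115,): 
    pass
rect(box(180,235,140,170)&(z>0.04),'socket')
rect(box(270,345,120,190)&(z>0.010)&(z<0.03),'platform')
rect(box(365,455,140,220)&(z>0.011)&(z<0.03),'traywall')
rect(box(365,455,140,220)&(z>0.045),'other')
rect(box(255,290,195,235)&(z>0.02),'cone')
rect(box(240,275,70,118)&(z>0.1),'spray')
rect(box(278,308,80,110)&(z>0.02),'wing')
rect(box(325,352,180,252)&(z>0.003),'spanner')
rect(box(325,435,90,125)&(z>0.008),'mallet')
rect(box(200,232,100,132)&(z>0.03),'jar')
E
```

```text
blocktop 366 [489.9 269.7] [62.  49.9] 29.7 z 123.7
[[450.6000061035156, 276.0], [475.29998779296875, 232.60000610351562], [529.2000122070312, 263.29998779296875], [504.3999938964844, 306.70001220703125]]
socket 115 [577.9 359.2] [33.4 31.4] 43.3 z 57.8
[[554.9000244140625, 359.1000061035156], [576.5, 336.29998779296875], [600.7999877929688, 359.20001220703125], [579.2999877929688, 382.1000061035156]]
platform 2420 [610.3 -10.2] [189.8 212.3] 82.8 z 16.0
[[493.1000061035156, -91.0999984741211], [703.7999877929688, -117.69999694824219], [727.5, 70.69999694824219], [516.7999877929688, 97.19999694824219]]
traywall 706 [ 519.8 -306.9] [170.7 197.4] 5.3 z 16.8
[[425.6000061035156, -216.5], [444.0, -413.1000061035156], [614.0, -397.20001220703125], [595.5999755859375, -200.60000610351562]]
other 724 [ 522.4 -261. ] [120.6  51.3] 6.7 z 63.4
[[459.5, -242.60000610351562], [465.5, -293.5], [585.2999877929688, -279.3999938964844], [579.2999877929688, -228.5]]
cone 441 [414.6 111.2] [69.2 69.6] 88.9 z 44.4
[[379.1000061035156, 77.30000305175781], [448.70001220703125, 75.9000015258789], [450.0, 
[... 319 characters left out ...]
325684], [826.0, 3.0999999046325684], [826.5999755859375, 93.0], [752.7000122070312, 93.5]]
spanner 622 [409.9 -89.7] [ 89.5 221. ] 86.2 z 6.0
[[296.6000061035156, -127.0], [517.0999755859375, -141.8000030517578], [523.0999755859375, -52.400001525878906], [302.6000061035156, -37.599998474121094]]
mallet 901 [ 752.6 -227.1] [100.2 344.8] 1.5 z 23.1
[[698.0, -56.099998474121094], [706.9000244140625, -400.79998779296875], [807.2000122070312, -398.1000061035156], [798.2000122070312, -53.5]]
jar 479 [708.1 277.6] [63.5 64.7] 77.5 z 77.7
[[669.7000122070312, 253.60000610351562], [732.7999877929688, 239.60000610351562], [746.5999755859375, 301.6000061035156], [683.4000244140625, 315.6000061035156]]
```

View pics/z1.png

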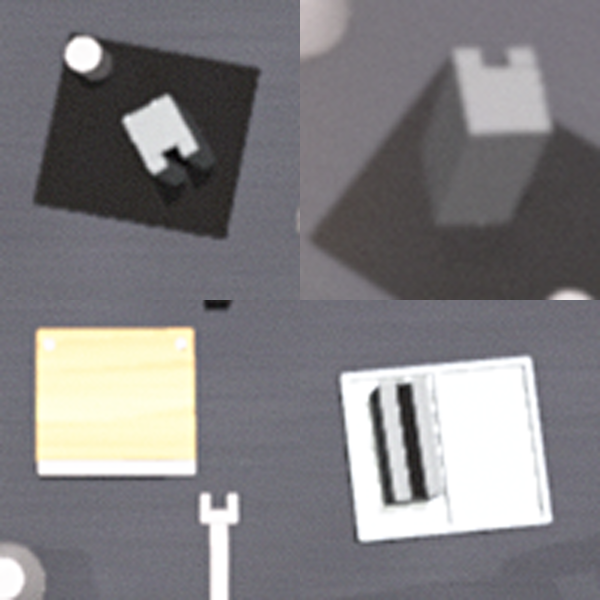

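```bash
python3 - <<'E'
from h import *
for tag in('top0','scene0'):
    c=load(tag);W=cloud(c);z=W[...,2];X,Y=W[...,0],W[...,1]
    def comp(m,name,pt):
        n,l=cv2.connectedComponents(m.astype(np.uint8),connectivity=4)
        d=np.where(m,np.hypot(X-pt[0],Y-pt[1]),9); k=l[np.unravel_index(np.nanargmin(d),d.shape)]
        p=W[l==k]; q=cv2.minAreaRect((p[:,:2]*1000).astype(np.float32))
        print(tag,name,len(p),np.round(q[0],1),np.round(q[1],1),round(q[2],2),'z',np.round(np.median(p[:,2])*1000,1))
        print(np.round(cv2.boxPoints(q),1).tolist())
        return l==k
    m=comp((z>.012)&(z<.022),'plat',(.61,-.01))
    # front edge line fit: for y bins min x
    ys=np.arange(-.07,.06,.01); P=[]
    for y in ys:
        k=m&(abs(Y-y)<.006)
        if k.any(): P.append((y,X[k].min()))
    print('front',np.polyfit(*np.array(P).T,1)*[57.3,1000])
    P=[]
    for y in ys:
        k=m&(abs(Y-y)<.006)
        if k.any(): P.append((y,X[k].max()))
    print('back',np.polyfit(*np.array(P).T,1)*[57.3,1000])
    comp((z>.0118)&(z<.03)&(abs(X-.52)<.13)&(abs(Y+.307)<.14),'tray',(.43,-.32))
    comp((z>.055)&(abs(X-.52)<.1)&(abs(Y+.26)<.05),'other',(.52,-.24))
    comp((z>.115)&(abs(X-.49)<.06)&(abs(Y-.27)<.06),'blk',(.49,.28))
    comp((z>.003)&(z<.012)&(abs(X-.43)<.2)&(abs(Y+.09)<.06),'spanner',(.42,-.09))
E
```

```text
top0 plat 2156 [599.   -1.1] [150.6 157.4] 0.1 z 16.2
[[523.5999755859375, 77.5], [523.9000244140625, -79.9000015258789], [674.5, -79.69999694824219], [674.2000122070312, 77.69999694824219]]
front [ -0.74524939 525.16746253]
back [-2.28773601e-01  6.73834107e+02]
top0 tray 234 [ 515.9 -267.3] [171.3 117.7] 5.76 z 17.6
[[424.79998779296875, -217.3000030517578], [436.70001220703125, -334.5], [607.0, -317.29998779296875], [595.2000122070312, -200.1999969482422]]
top0 other 263 [ 520.7 -247.7] [120.5  26.4] 5.13 z 65.3
[[459.5, -240.0], [461.8999938964844, -266.29998779296875], [581.7999877929688, -255.5], [579.5, -229.1999969482422]]
top0 blk 359 [490.3 270. ] [60.8 49.8] 29.7 z 123.8
[[451.6000061035156, 276.6000061035156], [476.29998779296875, 233.3000030517578], [529.0999755859375, 263.3999938964844], [504.3999938964844, 306.70001220703125]]
top0 spanner 1 [422.9 -90.9] [0. 0.] 0.0 z 5.3
[[422.8999938964844, -90.9000015258789], [422.8999938964844, -90.9000015258789], [422.8999938964844, -90.9000015258789], [422.8999938964844, -90.9000015258789]]
scene0 plat 3351 [599.8   1.2] [152.7 
[... 370 characters left out ...]
25], [616.7999877929688, -395.70001220703125], [596.7999877929688, -198.3000030517578]]
scene0 other 275 [ 522.3 -244.3] [119.2  19.5] 6.63 z 64.4
[[462.0, -241.60000610351562], [464.20001220703125, -260.8999938964844], [582.5999755859375, -247.10000610351562], [580.2999877929688, -227.8000030517578]]
scene0 blk 522 [492.  270.9] [62.  51.5] 30.06 z 122.7
[[452.20001220703125, 277.6000061035156], [478.0, 233.10000610351562], [531.7000122070312, 264.20001220703125], [505.8999938964844, 308.70001220703125]]
scene0 spanner 393 [ 403.4 -104.1] [204.4  38.2] 0.14 z 6.6
[[301.1000061035156, -85.19999694824219], [301.20001220703125, -123.5], [505.6000061035156, -123.0], [505.5, -84.69999694824219]]
```

```bash
cat >> h.py <<'E'
def plan(x,y,z,yaw):
    o=r.observe(); M=R.from_quat(o['tcp_rot']).as_matrix()
    d=M.T@(np.array([x,y,z])-o['tcp_pos']); psi=np.degrees(np.arctan2(M[1,0],M[0,0]))
    s=(psi-yaw+180)%360-180
    print('t',round(o['t'],2),'tcp',np.round(o['tcp_pos'],4),'yaw',round(psi,2),'w',round(o['gripper_width'],3),'F',np.round(o['ft_force'],1))
    print('dx dy dz mm',np.round(d*1000,1),'spin',round(s,2),'rows',round(np.linalg.norm(d)/.0625,1))
E
python3 -c "
from h import *
plan(.4905,.2705,.20,-60.2)"
```

```text
t 0.15 tcp [ 0.2772 -0.5874  0.2304] yaw -64.74 w 0.999 F [ 0.2 -0.9  0.4]
dx dy dz mm [-684.9 -559.    31.6] spin -4.54 rows 14.2
```

```bash
python3 -m pendant '[{"dx":-0.4,"dy":-0.326,"dz":0.01,"spin":-3},{"dx":-0.4,"dy":-0.326,"dz":0.01,"spin":-3},{"dx":-0.4,"dy":-0.326,"dz":0.01,"spin":-3},{"dx":-0.4,"dy":-0.326,"dz":0.01,"spin":-3},{"dx":-0.4,"dy":-0.326,"dz":0.01,"spin":-3},{"dx":-0.4,"dy":-0.326,"dz":0.01,"spin":-3},{"dx":-0.4,"dy":-0.326,"dz":0.01,"spin":-3},{"dx":-0.4,"dy":-0.326,"dz":0.01,"spin":-3},{"dx":-0.4,"dy":-0.326,"dz":0.01,"spin":-3}]' -1
python3 -c "
from h import *
plan(.4905,.2705,.20,-60.2)"
```

```text
t: 1.27
tcp_pos: [0.4015, -0.0839, 0.221]
tcp_rot: [0.86, -0.511, -0.0, -0.0]
ft_force: [-0.2, -0.6, -0.0]
gripper_width: 0.997
t 1.27 tcp [ 0.4015 -0.0839  0.221 ] yaw -61.48 w 0.997 F [-0.2 -0.6 -0. ]
dx dy dz mm [-268.9 -247.5   21.1] spin -1.28 rows 5.9
```

```bash
python3 -m pendant '[{"dx":-0.269,"dy":-0.2475,"dz":0.021,"spin":-1.3},{"dx":-0.269,"dy":-0.2475,"dz":0.021,"spin":-1.3},{"dx":-0.269,"dy":-0.2475,"dz":0.021,"spin":-1.3},{"dx":-0.269,"dy":-0.2475,"dz":0.021,"spin":-1.3},{"dx":-0.269,"dy":-0.2475,"dz":0.021,"spin":-1.3},{"dx":-0.269,"dy":-0.2475,"dz":0.021,"spin":-1.3},{"dx":-0.269,"dy":-0.2475,"dz":0.021,"spin":-1.3},{"dx":-0.269,"dy":-0.2475,"dz":0.021,"spin":-1.3}]' -1
python3 -c "
from h import *
c=shot('wrist','w1');shot('top','t1')
plan(.4910,.2705,.076,-60.2)
W=cloud(c);z=W[...,2];m=(z>.115)&(np.hypot(W[...,0]-.49,W[...,1]-.27)<.06)&(z<.13)
p=W[m];q=cv2.minAreaRect((p[:,:2]*1000).astype(np.float32));print(q,np.median(p[:,2]))
"
```

```text
t: 2.28
tcp_pos: [0.4918, 0.2668, 0.1998]
tcp_rot: [0.864, -0.503, -0.0, 0.001]
ft_force: [0.1, -0.5, 0.4]
gripper_width: 0.998
t 2.38 tcp [0.492  0.266  0.2003] yaw -60.52 w 1.005 F [0.2 0.5 0.1]
dx dy dz mm [ -4.4  -1.3 124.3] spin -0.32 rows 2.0
((491.0276184082031, 270.4424743652344), (60.390316009521484, 50.11226272583008), 29.243099212646484) 0.12335121027144627
```

View pics/w1.png

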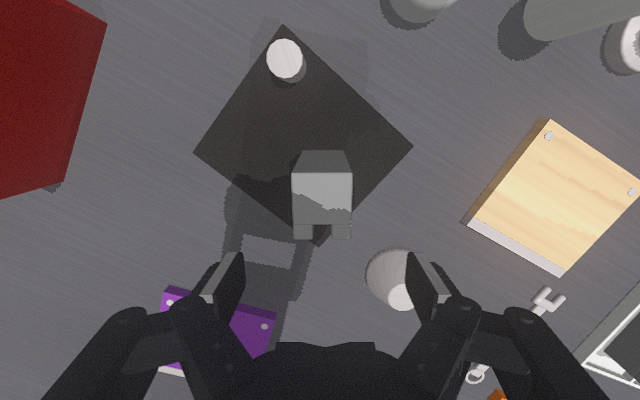

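The wrist view shows the block top at about (322,195), centred between the open fingers, with the groove side towards the gripper. The socket is clear at (284,58). I'll descend and grip.

```bash
python3 -m pendant '[{"dx":-0.0045,"dy":-0.001,"dz":0.02},{"dx":-0.0045,"dy":-0.001,"dz":0.06},{"dx":-0.0045,"dy":-0.001,"dz":0.1},{"dx":-0.0045,"dy":-0.001,"dz":0.124},{"dx":-0.0045,"dy":-0.001,"dz":0.124},{"dx":-0.0045,"dy":-0.001,"dz":0.124}]' -1
python3 -m pendant '[{"dz":0},{"dz":0},{"dz":0},{"dz":0},{"dz":0},{"dz":0}]' 1
python3 -c "
from h import *
plan(.491,.2705,.076,-60.2)"
```

```text
t 2.38 tcp [0.492  0.266  0.2003] yaw -60.52 w 1.005 F [0.2 0.5 0.1]
dx dy dz mm [ -4.4  -1.3 124.3] spin -0.32 rows 2.0invalid input
invalid input
```

```bash
python3 -m pendant '[{"dx":-0.0045,"dy":-0.001,"dz":0.02,"spin":0},{"dx":-0.0045,"dy":-0.001,"dz":0.06,"spin":0},{"dx":-0.0045,"dy":-0.001,"dz":0.1,"spin":0},{"dx":-0.0045,"dy":-0.001,"dz":0.124,"spin":0},{"dx":-0.0045,"dy":-0.001,"dz":0.124,"spin":0},{"dx":-0.0045,"dy":-0.001,"dz":0.124,"spin":0}]' -1
python3 -m pendant '[{"dx":0,"dy":0,"dz":0,"spin":0},{"dx":0,"dy":0,"dz":0,"spin":0},{"dx":0,"dy":0,"dz":0,"spin":0},{"dx":0,"dy":0,"dz":0,"spin":0},{"dx":0,"dy":0,"dz":0,"spin":0},{"dx":0,"dy":0,"dz":0,"spin":0}]' 1
python3 -c "
from h import *
plan(.491,.2705,.076,-60.2)"
```

```text
t: 3.12
tcp_pos: [0.4913, 0.2714, 0.0769]
tcp_rot: [0.864, -0.504, 0.0, -0.0]
ft_force: [0.5, -0.5, 0.8]
gripper_width: 1.0
t: 3.88
tcp_pos: [0.4918, 0.2715, 0.0776]
tcp_rot: [0.864, -0.503, 0.001, -0.001]
ft_force: [0.8, -2.8, 6.1]
gripper_width: 0.582
t 3.88 tcp [0.4918 0.2715 0.0776] yaw -60.44 w 0.582 F [ 0.8 -2.8  6.1]
dx dy dz mm [0.5 1.2 1.5] spin -0.24 rows 0.0
```

```bash
python3 -m pendant '[{"dx":0,"dy":0,"dz":-0.02,"spin":0},{"dx":0,"dy":0,"dz":-0.06,"spin":0},{"dx":0,"dy":0,"dz":-0.1,"spin":0},{"dx":0,"dy":0,"dz":-0.1,"spin":0},{"dx":0,"dy":0,"dz":-0.1,"spin":0}]' 1
python3 -c "
from h import *
plan(.482,0,.16,-90)"
```

```text
t: 4.5
tcp_pos: [0.4894, 0.2712, 0.1743]
tcp_rot: [0.864, -0.503, -0.001, 0.001]
ft_force: [-0.1, -0.1, -6.0]
gripper_width: 0.58
t 4.5 tcp [0.4894 0.2712 0.1743] yaw -60.44 w 0.58 F [-0.1 -0.1 -6. ]
dx dy dz mm [232.2 140.1  14.6] spin 29.56 rows 4.3
```

```bash
python3 -m pendant '[{"dx":0.03,"dy":0.018,"dz":0,"spin":4},{"dx":0.07,"dy":0.042,"dz":0,"spin":9},{"dx":0.11,"dy":0.066,"dz":0,"spin":14},{"dx":0.15,"dy":0.09,"dz":0,"spin":19},{"dx":0.19,"dy":0.115,"dz":0,"spin":24},{"dx":0.22,"dy":0.133,"dz":0.005,"spin":28},{"dx":0.2325,"dy":0.14,"dz":0.013,"spin":29.6},{"dx":0.2325,"dy":0.14,"dz":0.013,"spin":29.6},{"dx":0.2325,"dy":0.14,"dz":0.013,"spin":29.6}]' 1
python3 -c "
from h import *
c=shot('wrist','w2')
shot('top','t2');shot('scene','s2')
plan(.484,0,.08,-90)"
```

```text
t: 5.62
tcp_pos: [0.4833, 0.0012, 0.1625]
tcp_rot: [0.707, -0.707, -0.001, 0.0]
ft_force: [0.6, -0.1, -5.2]
gripper_width: 0.577
t 5.78 tcp [0.4838 0.0011 0.1634] yaw -89.94 w 0.579 F [-0.6  0.5 -4.8]
dx dy dz mm [ 1.1 -0.2 83.4] spin 0.06 rows 1.3
```

View pics/w2.png

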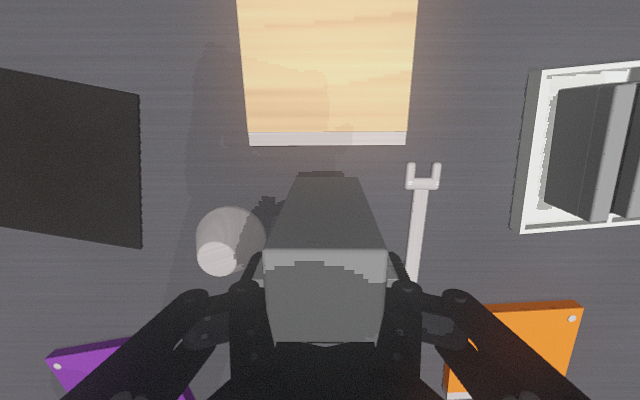

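View pics/s2.png

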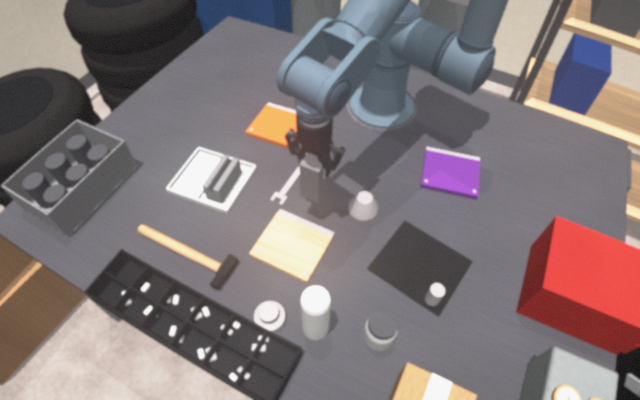

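The block is held upright, squared to the fence with the groove towards the robot. The fence front runs along row 145 from column 250 to 406, so the block is centred on it. I'll check the gap in depth.

```bash
python3 - <<'E'
from h import *
c=load('pics/../w2');W=cloud(c);X,Y,z=[W[...,i] for i in range(3)]
m=(z>.011)&(z<.021)&(abs(Y)<.09)&(X>.5)&(X<.7)
P=[(y,X[m&(abs(Y-y)<.004)].min()) for y in np.arange(-.07,.071,.01) if (m&(abs(Y-y)<.004)).sum()>3]
print('front',np.polyfit(*np.array(P).T,1),Y[m].min(),Y[m].max(), X[m].min())
# block +x face, points on the face
k=(z>.10)&(z<.2)&(X>.50)&(X<.53)&(abs(Y)<.03); print('face',k.sum(),np.nanmedian(X[k]))
for a,b in((.1,.12),(.12,.14),(.14,.16),(.16,.18),(.18,.2)):
    kk=k&(z>=a)&(z<b); 
    if kk.sum()>5: print(a,np.round(np.median(X[kk]),4))
kk=k&(z<.19)
A=np.c_[Y[kk],z[kk],np.ones(kk.sum())];print(np.linalg.lstsq(A,X[kk],rcond=None)[0])
t=(z>.195)&(z<.23)&(X>.44)&(X<.52)&(abs(Y)<.03);print('top z',np.nanmedian(z[t]))
E
```

```text
Traceback (most recent call last):
  File "h.py", line 7, in load
    def load(tag): return dict(np.load(f'pics/{tag}.npz'))
                               ~~~~~~~^^^^^^^^^^^^^^^^^^^
FileNotFoundError: [Errno 2] No such file or directory: 'pics/pics/../w2.npz'
```

```bash
cat > face.py <<'E'
from h import *
import sys
c=load(sys.argv[1]);W=cloud(c);X,Y,z=[W[...,i] for i in range(3)]
m=(z>.011)&(z<.021)&(abs(Y)<.09)&(X>.5)&(X<.7)
P=[(y,X[m&(abs(Y-y)<.004)].min()) for y in np.arange(-.07,.071,.01) if (m&(abs(Y-y)<.004)).sum()>3]
print('front',np.polyfit(*np.array(P).T,1),Y[m].min(),Y[m].max(), X[m].min())
k=(z>.05)&(z<.2)&(X>.50)&(X<.54)&(abs(Y)<.03); print('face',k.sum(),np.nanmedian(X[k]))
kk=k&(z<.19)
A=np.c_[Y[kk],z[kk],np.ones(kk.sum())];print(np.linalg.lstsq(A,X[kk],rcond=None)[0])
for a in np.arange(.05,.2,.02):
    q=k&(z>=a)&(z<a+.02)
    if q.sum()>5: print(round(a,2),np.round(np.median(X[q]),4),q.sum())
E
python3 face.py w2
```

```text
front [0.00116873 0.52569581] -0.07991503203107025 0.08095328890857935 0.5255206731383584
face 5629 0.5119593310290392
[-3.19120626e-04  5.47828021e-03  5.11072643e-01]
0.09 0.5116 424
0.11 0.5117 557
0.13 0.5118 778
0.15 0.512 1096
0.17 0.5121 1631
0.19 0.5121 1143
```

```bash
python3 -m pendant '[{"dx":0.001,"dy":0,"dz":0.03,"spin":0},{"dx":0.001,"dy":0,"dz":0.06,"spin":0},{"dx":0.001,"dy":0,"dz":0.08,"spin":0},{"dx":0.001,"dy":0,"dz":0.087,"spin":0},{"dx":0.001,"dy":-0.004,"dz":0.087,"spin":0},{"dx":0.001,"dy":-0.008,"dz":0.087,"spin":0},{"dx":0.001,"dy":-0.011,"dz":0.087,"spin":0},{"dx":0.001,"dy":-0.011,"dz":0.087,"spin":0},{"dx":0.001,"dy":-0.011,"dz":0.087,"spin":0}]' 1
python3 -c "
from h import *
c=shot('wrist','w3')
plan(.497,0,.074,-90)"; python3 face.py w3
```

```text
t: 6.9
tcp_pos: [0.4947, -0.0008, 0.0764]
tcp_rot: [-0.707, 0.707, -0.0, 0.0]
ft_force: [-0.5, 0.3, -4.7]
gripper_width: 0.579
t 6.95 tcp [ 0.4946 -0.0008  0.0763] yaw -90.04 w 0.578 F [-0.2 -0.8 -4.7]
dx dy dz mm [-0.8 -2.4  2.3] spin -0.04 rows 0.1
front [0.00311161 0.52489637] -0.08012986370550765 0.0807864119128626 0.5227031968761033
face 26932 0.5123900298625275
[ 0.00142941 -0.14002424  0.53232588]
0.05 0.5233 856
0.07 0.5234 1231
0.09 0.5235 1928
0.11 0.5143 8616
0.13 0.5118 1994
0.15 0.5108 10568
0.17 0.5148 1739
```

```bash
python3 -m pendant '[{"dx":0,"dy":-0.001,"dz":0.001,"spin":0},{"dx":0,"dy":-0.002,"dz":0.0015,"spin":0},{"dx":0,"dy":-0.0025,"dz":0.002,"spin":0},{"dx":0,"dy":-0.0025,"dz":0.002,"spin":0},{"dx":0,"dy":-0.0025,"dz":0.002,"spin":0}]' 1
```

```text
t: 7.58
tcp_pos: [0.4972, -0.0008, 0.0743]
tcp_rot: [-0.707, 0.707, 0.0, 0.0]
ft_force: [-0.5, -0.6, -4.8]
gripper_width: 0.581
```

```bash
python3 -m pendant '[{"dx":0,"dy":-0.0005,"dz":0,"spin":0},{"dx":0,"dy":-0.001,"dz":0,"spin":0},{"dx":0,"dy":-0.0015,"dz":0,"spin":0},{"dx":0,"dy":-0.0015,"dz":0,"spin":0}]' 1
```

```text
t: 8.07
tcp_pos: [0.4977, -0.0007, 0.0739]
tcp_rot: [-0.707, 0.707, 0.001, -0.001]
ft_force: [-5.8, -0.5, -1.5]
gripper_width: 0.575
```

```bash
python3 -m pendant '[{"dx":0,"dy":0,"dz":0.0005,"spin":0},{"dx":0,"dy":0.0005,"dz":0.001,"spin":0},{"dx":0,"dy":0.0005,"dz":0.001,"spin":0}]' 1
python3 -m pendant '[{"dx":0,"dy":0,"dz":0,"spin":0},{"dx":0,"dy":0,"dz":0,"spin":0},{"dx":0,"dy":0,"dz":0,"spin":0},{"dx":0,"dy":0,"dz":0,"spin":0},{"dx":0,"dy":0,"dz":0,"spin":0},{"dx":0,"dy":0,"dz":-0.02,"spin":0},{"dx":0,"dy":0,"dz":-0.07,"spin":0},{"dx":0,"dy":0,"dz":-0.1,"spin":0},{"dx":0,"dy":0,"dz":-0.1,"spin":0}]' -1
python3 -c "
from h import *
c=shot('wrist','w4')
plan(.40,0,.11,-90)"; python3 face.py w4
```

```text
t: 8.45
tcp_pos: [0.4977, -0.0007, 0.0737]
tcp_rot: [-0.707, 0.707, 0.001, -0.001]
ft_force: [-5.8, -0.4, 2.9]
gripper_width: 0.583
t: 9.57
tcp_pos: [0.5001, -0.0012, 0.1762]
tcp_rot: [-0.707, 0.707, -0.003, 0.002]
ft_force: [0.5, 0.5, 0.7]
gripper_width: 1.0
t 9.62 tcp [ 0.4988 -0.0009  0.1741] yaw -90.04 w 1.002 F [-0.   0.8 -0.1]
dx dy dz mm [-0.9 98.9 63.9] spin -0.04 rows 1.9
front [-0.00647334  0.52576522] -0.0798622880096915 0.08117718737278726 0.5247812346305665
face 3207 0.5197073417467271
[ 0.00109023 -0.2471293   0.54413141]
0.05 0.5254 248
0.07 0.5254 278
0.09 0.5254 361
0.11 0.5144 2320
```

View pics/w4.png

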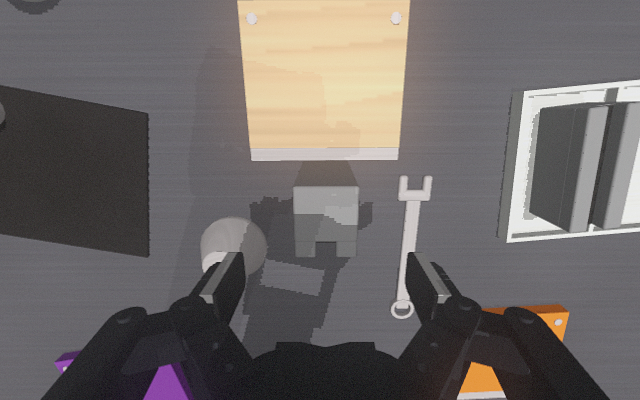

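The block stands on its own against the fence: its face is at x=0.5254, the edge is at about 0.525, and it is vertical. Next I go back, half-close the fingers to straddle the groove, and push high.

```bash
python3 -m pendant '[{"dx":-0.001,"dy":0.03,"dz":0,"spin":0},{"dx":-0.001,"dy":0.065,"dz":0,"spin":0},{"dx":-0.001,"dy":0.069,"dz":0,"spin":0},{"dx":-0.001,"dy":0.069,"dz":0.03,"spin":0},{"dx":-0.001,"dy":0.069,"dz":0.06,"spin":0},{"dx":-0.001,"dy":0.069,"dz":0.07,"spin":0},{"dx":-0.001,"dy":0.069,"dz":0.07,"spin":0},{"dx":-0.001,"dy":0.069,"dz":0.07,"spin":0}]' 0.45
python3 -c "
from h import *
c=shot('wrist','w5')
plan(.45,0,.104,-90)"
```

```text
t: 10.62
tcp_pos: [0.4302, 0.0, 0.1043]
tcp_rot: [-0.707, 0.707, -0.001, 0.0]
ft_force: [-0.7, -0.2, -0.6]
gripper_width: 0.279
t 10.68 tcp [0.4302 0.     0.1044] yaw -90.04 w 0.272 F [-1.2 -1.  -0.7]
dx dy dz mm [ -0.  -19.8   0.5] spin -0.04 rows 0.3
```

View pics/w5.png

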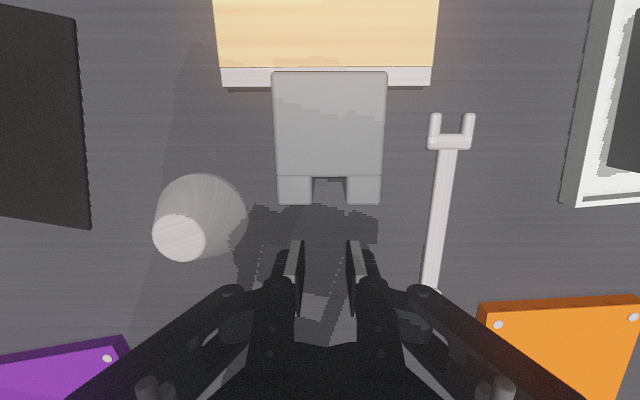

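```bash
python3 -m pendant '[{"dx":0,"dy":-0.01,"dz":0,"spin":0},{"dx":0,"dy":-0.02,"dz":0,"spin":0},{"dx":0,"dy":-0.025,"dz":0,"spin":0},{"dx":0,"dy":-0.03,"dz":0,"spin":0},{"dx":0,"dy":-0.035,"dz":0,"spin":0},{"dx":0,"dy":-0.04,"dz":0,"spin":0},{"dx":0,"dy":-0.045,"dz":0,"spin":0}]' 0.45
python3 -c "
from h import *
c=shot('scene','s6')
cv2.imwrite('pics/s6z.png',cv2.resize(c['image'][130:290,220:420,::-1],(800,600)))"
```

```text
t: 11.55
tcp_pos: [0.4747, 0.0002, 0.1034]
tcp_rot: [-0.707, 0.707, -0.0, 0.0]
ft_force: [-1.8, 0.5, 2.8]
gripper_width: 0.274
```

View pics/s6z.png

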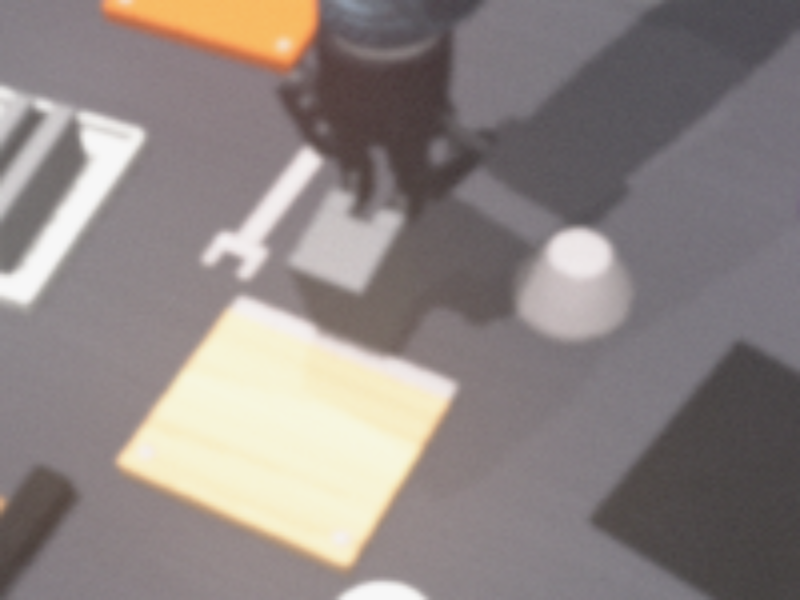

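The block is tipping as expected, with a push force of about 2 N. I'll continue.

```bash
python3 -m pendant '[{"dx":0,"dy":-0.005,"dz":0,"spin":0},{"dx":0,"dy":-0.01,"dz":0,"spin":0},{"dx":0,"dy":-0.015,"dz":0,"spin":0},{"dx":0,"dy":-0.019,"dz":0,"spin":0},{"dx":0,"dy":-0.022,"dz":0,"spin":0},{"dx":0,"dy":-0.025,"dz":0,"spin":0},{"dx":0,"dy":-0.028,"dz":0,"spin":0}]' 0.45
python3 -c "
from h import *
c=shot('scene','s7')
cv2.imwrite('pics/s7z.png',cv2.resize(c['image'][130:290,220:420,::-1],(800,600)))"
```

```text
t: 12.48
tcp_pos: [0.5024, 0.0002, 0.1032]
tcp_rot: [-0.707, 0.707, 0.0, 0.0]
ft_force: [-0.3, -0.3, -0.0]
gripper_width: 0.274
```

View pics/s7z.png

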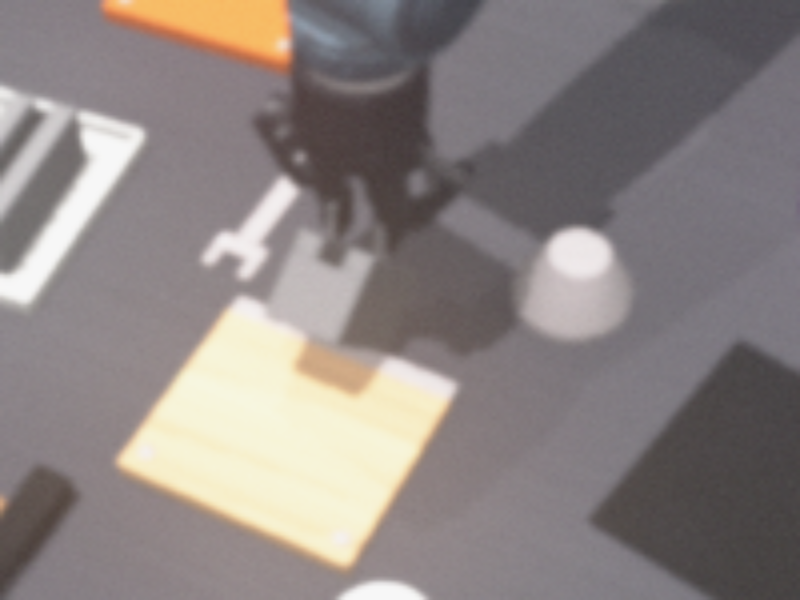

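```bash
python3 -m pendant '[{"dx":0,"dy":-0.003,"dz":0,"spin":0},{"dx":0,"dy":-0.006,"dz":0,"spin":0},{"dx":0,"dy":-0.008,"dz":0,"spin":0},{"dx":0,"dy":-0.008,"dz":0,"spin":0},{"dx":0,"dy":-0.008,"dz":0,"spin":0}]' 0.45
python3 -c "
from h import *
c=shot('scene','s8')
cv2.imwrite('pics/s8z.png',cv2.resize(c['image'][130:290,220:420,::-1],(800,600)))"
```

```text
t: 13.15
tcp_pos: [0.5102, 0.0002, 0.1033]
tcp_rot: [-0.707, 0.707, 0.0, -0.0]
ft_force: [-1.0, -0.0, 0.1]
gripper_width: 0.272
```

View pics/s8z.png

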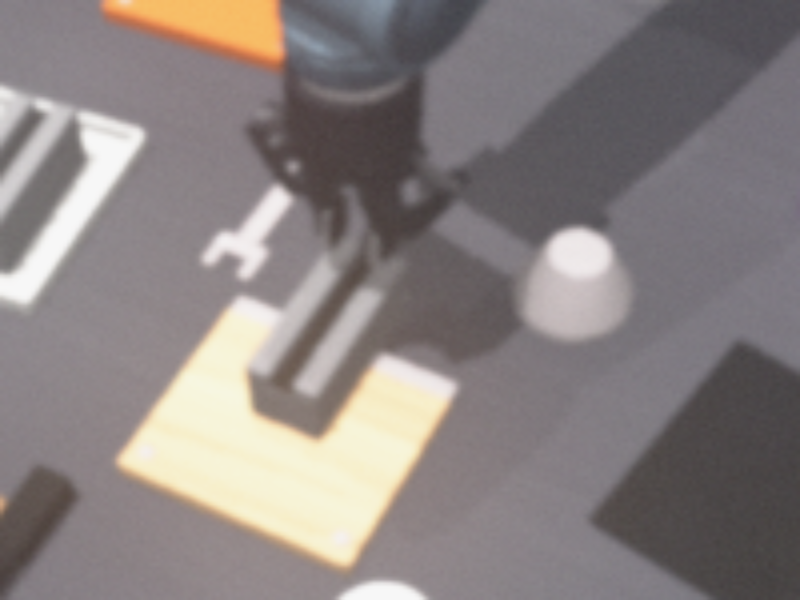

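The block now lies groove up on the deck, clear of the fingers. I'll raise, open, and measure.

```bash
python3 -m pendant '[{"dx":0,"dy":0,"dz":-0.04,"spin":0},{"dx":0,"dy":0,"dz":-0.09,"spin":0},{"dx":0,"dy":0.0,"dz":-0.11,"spin":0},{"dx":0,"dy":0,"dz":-0.11,"spin":0},{"dx":0,"dy":0,"dz":-0.11,"spin":0},{"dx":0,"dy":0,"dz":-0.11,"spin":0}]' -1
python3 -c "
from h import *
for n,t in (('wrist','w9'),('top','t9')):
    c=shot(n,t)
    W=cloud(c);z=W[...,2];m=(z>.066)&(z<.085)&(abs(W[...,0]-.56)<.1)&(abs(W[...,1])<.05)
    p=W[m];q=cv2.minAreaRect((p[:,:2]*1000).astype(np.float32));print(q,np.median(p[:,2]),len(p)); print(cv2.boxPoints(q))
plan(.56,0,.2,-90)
"
```

```text
t: 13.95
tcp_pos: [0.5093, 0.0004, 0.2115]
tcp_rot: [-0.707, 0.707, 0.001, -0.001]
ft_force: [0.7, 0.1, -0.2]
gripper_width: 1.001
((547.0487060546875, -0.69647216796875), (118.84703063964844, 50.131141662597656), 0.08961684256792068) 0.07528684927916945 4169
[[487.5861    24.276123]
 [487.66446  -25.854958]
 [606.51135  -25.669067]
 [606.433     24.462013]]
((502.9482421875, -1.0737476348876953), (48.04257583618164, 21.476516723632812), 86.8112564086914) 0.0761125131646665 70
[[490.89044  -24.460526]
 [512.3337   -25.655163]
 [515.00604   22.31303 ]
 [493.5628    23.507668]]
t 14.05 tcp [5.096e-01 3.000e-04 2.120e-01] yaw -90.05 w 1.0 F [ 0.1 -0.   0.1]
dx dy dz mm [  0.3 -50.4  11.9] spin -0.05 rows 0.8
```

View pics/w9.png

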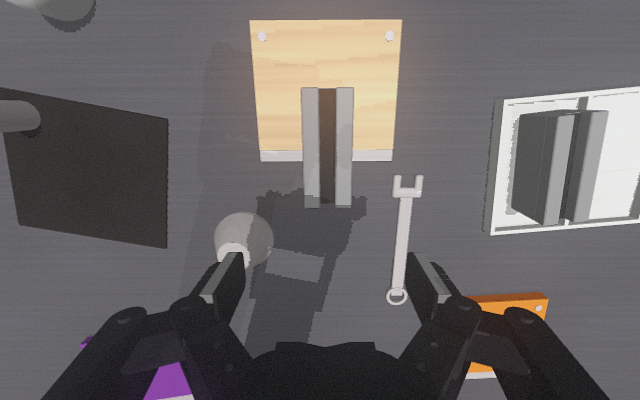

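The block rests at (0.547, 0.000), square on the deck with a 37 mm foot overhang and the groove up. I'll take it at its middle.

```bash
python3 -m pendant '[{"dx":0.001,"dy":-0.0375,"dz":0.02,"spin":0},{"dx":0.001,"dy":-0.0375,"dz":0.06,"spin":0},{"dx":0.001,"dy":-0.0375,"dz":0.11,"spin":0},{"dx":0.001,"dy":-0.0375,"dz":0.15,"spin":0},{"dx":0.001,"dy":-0.0375,"dz":0.175,"spin":0},{"dx":0.001,"dy":-0.0375,"dz":0.175,"spin":0},{"dx":0.001,"dy":-0.0375,"dz":0.175,"spin":0}]' -1
python3 -m pendant '[{"dx":0,"dy":0,"dz":0,"spin":0},{"dx":0,"dy":0,"dz":0,"spin":0},{"dx":0,"dy":0,"dz":0,"spin":0},{"dx":0,"dy":0,"dz":0,"spin":0},{"dx":0,"dy":0,"dz":0,"spin":0},{"dx":0,"dy":0,"dz":0,"spin":0}]' 1
```

```text
t: 14.92
tcp_pos: [0.5485, -0.001, 0.0392]
tcp_rot: [-0.707, 0.707, -0.001, 0.0]
ft_force: [-0.2, -0.3, 0.8]
gripper_width: 0.998
t: 15.68
tcp_pos: [0.5487, -0.0011, 0.0397]
tcp_rot: [-0.707, 0.707, -0.001, 0.001]
ft_force: [-1.5, -0.5, 7.5]
gripper_width: 0.577
```

```bash
python3 - <<'E'
from h import *
# tray outline from all views, robust via area rect of wall-top points
for tag in('top0','t1','scene0','s2'):
    W=cloud(load(tag));z=W[...,2]
    m=(z>.0125)&(z<.022)&(abs(W[...,0]-.52)<.12)&(abs(W[...,1]+.307)<.12)
    n,l,st,_=cv2.connectedComponentsWithStats(m.astype(np.uint8),connectivity=8)
    p=W[m&np.isin(l,[i for i in range(1,n) if st[i,4]>12])]
    q=cv2.minAreaRect((p[:,:2]*1000).astype(np.float32));print(tag,np.round(q[0],1),np.round(q[1],1),q[2])
E
```

```text
top0 [ 519.7 -306.4] [170.7 196.4] 5.34503173828125
t1 [ 519.7 -306.4] [170.6 196.9] 5.346294403076172
scene0 [ 520.4 -305.8] [173.7 198.4] 5.752416133880615
s2 [ 521.4 -306.6] [172.1 199.4] 5.73900842666626
```

```bash
python3 -m pendant '[{"dx":0,"dy":0,"dz":-0.01,"spin":0},{"dx":0,"dy":0,"dz":-0.04,"spin":0},{"dx":0,"dy":0,"dz":-0.09,"spin":0},{"dx":0,"dy":0,"dz":-0.12,"spin":0},{"dx":0,"dy":0,"dz":-0.12,"spin":0},{"dx":0,"dy":0,"dz":-0.12,"spin":0}]' 1
python3 -c "
from h import *
plan(.5265,-.356,.155,-84.5)
"
```

```text
t: 16.42
tcp_pos: [0.5461, -0.0005, 0.156]
tcp_rot: [-0.707, 0.707, 0.002, -0.001]
ft_force: [0.1, -0.2, -4.6]
gripper_width: 0.579
t 16.43 tcp [ 5.461e-01 -5.000e-04  1.560e-01] yaw -90.04 w 0.579 F [ 0.1 -0.2 -4.6]
dx dy dz mm [355.5  19.3   0.8] spin -5.54 rows 5.7
```

```bash
python3 -m pendant '[{"dx":0.03,"dy":0.002,"dz":0,"spin":-1},{"dx":0.08,"dy":0.005,"dz":0,"spin":-2},{"dx":0.13,"dy":0.008,"dz":0,"spin":-3},{"dx":0.18,"dy":0.01,"dz":0,"spin":-4},{"dx":0.23,"dy":0.013,"dz":0,"spin":-4.5},{"dx":0.28,"dy":0.016,"dz":0,"spin":-5},{"dx":0.33,"dy":0.018,"dz":0,"spin":-5.5},{"dx":0.3555,"dy":0.02,"dz":0,"spin":-5.5},{"dx":0.3555,"dy":0.02,"dz":0,"spin":-5.5},{"dx":0.3555,"dy":0.02,"dz":0,"spin":-5.5}]' 1
python3 -c "
from h import *
shot('wrist','w10');
c=shot('scene','s10');shot('top','t10')
plan(.5265,-.356,.035,-84.5)
"
```

```text
t: 17.68
tcp_pos: [0.527, -0.3547, 0.1567]
tcp_rot: [0.74, -0.672, -0.002, -0.0]
ft_force: [0.2, -0.6, -5.4]
gripper_width: 0.582
t 17.82 tcp [ 0.5276 -0.3549  0.1578] yaw -84.45 w 0.578 F [ 0.2 -0.6 -5. ]
dx dy dz mm [  1.1   1.1 122.8] spin 0.05 rows 2.0
```

View pics/w10.png

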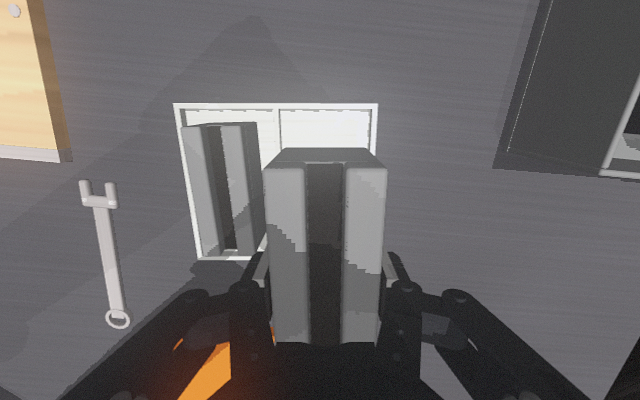

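The held block lines up with the empty bay (columns 280–375 at row 105), parallel to the tray. A quick numeric check of the far wall, divider and right wall follows.

```bash
python3 - <<'E'
from h import *
W=cloud(load('w10'));T=R.from_euler('z',-5.5,degrees=True).as_matrix()
P=(W-np.array([.5203,-.3063,0]))@T.T
X,Y,z=[P[...,i]*1000 for i in range(3)]
m=(z>13)&(z<23)&(X>60)&(X<110)&(abs(Y)<110)
for a in(-90,-70,-50,-20,20,60): 
    k=m&(abs(Y-a)<4); print('far wall outer/inner',a,np.round([X[k].max(),X[k].min()],1) if k.sum() else None)
k=m&(X<78);print('wall ys',np.round([Y[k].min()],1))
k=(z>13)&(z<23)&(X>65)&(X<78)&(abs(Y)<12);print('div',k.sum(),np.round([Y[k].min(),Y[k].max()],1))
k=(z>130)&(z<220)&(abs(X)<90)&(Y<-20)&(Y>-80)
k2=k&(X>50)&(X<75); print('held front',np.round(np.nanmedian(X[k&(z<185)&(X>50)]),1),'y',np.round(np.percentile(Y[k2],[1,99]),1))
k3=(z>40)&(z<72)&(abs(X)<75)&(Y>10)&(Y<80);print('other y',np.round(np.percentile(Y[k3],[1,99]),1),'x',np.round(np.percentile(X[k3],[1,99]),1))
E
```

```text
far wall outer/inner -90 [85.3 60.2]
far wall outer/inner -70 [85.3 80.7]
far wall outer/inner -50 [85.3 80.8]
far wall outer/inner -20 [85.4 80.8]
far wall outer/inner 20 [85.5 60.2]
far wall outer/inner 60 [85.6 67.4]
wall ys [-97.4]
div 82 [-2.6  2.6]
held front 60.5 y [-72.3 -24.1]
other y [18.8 68.9] x [-49.5  67.6]
```

```bash
python3 -m pendant '[{"dx":0.0015,"dy":0,"dz":0.03,"spin":0},{"dx":0.0015,"dy":0,"dz":0.07,"spin":0},{"dx":0.0015,"dy":0,"dz":0.1,"spin":0},{"dx":0.0015,"dy":0,"dz":0.116,"spin":0},{"dx":0.0015,"dy":0,"dz":0.122,"spin":0},{"dx":0.0015,"dy":0,"dz":0.123,"spin":0},{"dx":0.0015,"dy":0,"dz":0.123,"spin":0}]' 1
python3 -m pendant '[{"dx":0,"dy":0,"dz":0.001,"spin":0},{"dx":0,"dy":0,"dz":0.0015,"spin":0},{"dx":0,"dy":0,"dz":0.0015,"spin":0}]' 1
```

```text
t: 18.7
tcp_pos: [0.5284, -0.3585, 0.0367]
tcp_rot: [0.74, -0.673, 0.001, 0.0]
ft_force: [-0.1, -0.5, -4.7]
gripper_width: 0.577
t: 19.08
tcp_pos: [0.5276, -0.3579, 0.0339]
tcp_rot: [0.74, -0.673, 0.0, 0.0]
ft_force: [0.6, 0.3, -4.7]
gripper_width: 0.578
```

```bash
python3 -m pendant '[{"dx":0,"dy":0,"dz":0.001,"spin":0},{"dx":0,"dy":0,"dz":0.002,"spin":0},{"dx":0,"dy":0,"dz":0.003,"spin":0},{"dx":0,"dy":0,"dz":0.003,"spin":0}]' 1
```

```text
t: 19.58
tcp_pos: [0.5275, -0.3577, 0.0306]
tcp_rot: [0.74, -0.673, -0.0, -0.0]
ft_force: [0.4, 0.3, -4.3]
gripper_width: 0.576
```

```bash
python3 -m pendant '[{"dx":0,"dy":0,"dz":0.0005,"spin":0},{"dx":0,"dy":0,"dz":0.001,"spin":0},{"dx":0,"dy":0,"dz":0.001,"spin":0}]' 1
```

```text
t: 19.95
tcp_pos: [0.5276, -0.3578, 0.0298]
tcp_rot: [0.74, -0.673, 0.0, -0.0]
ft_force: [0.6, -0.1, -5.0]
gripper_width: 0.578
```

```bash
python3 -m pendant '[{"dx":0,"dy":0,"dz":0.0005,"spin":0},{"dx":0,"dy":0,"dz":0.001,"spin":0},{"dx":0,"dy":0,"dz":0.001,"spin":0}]' 1
```

```text
t: 20.32
tcp_pos: [0.5277, -0.358, 0.0297]
tcp_rot: [0.74, -0.673, 0.0, 0.0]
ft_force: [-5.1, 3.1, 4.6]
gripper_width: 0.576
```

The block is on the tray floor: the vertical force went from −5 N to +4.6 N. I'll release it, opening only part-way to stay clear of the other block.

```bash
python3 -m pendant '[{"dx":0,"dy":0,"dz":0,"spin":0},{"dx":0,"dy":0,"dz":0,"spin":0},{"dx":0,"dy":0,"dz":0,"spin":0},{"dx":0,"dy":0,"dz":-0.005,"spin":0},{"dx":0,"dy":0,"dz":-0.03,"spin":0},{"dx":0,"dy":0,"dz":-0.08,"spin":0},{"dx":0,"dy":0,"dz":-0.14,"spin":0},{"dx":0,"dy":0,"dz":-0.17,"spin":0},{"dx":0,"dy":0,"dz":-0.17,"spin":0}]' -0.6
python3 - <<'E'
from h import *
c=shot('wrist','w11');shot('top','t11');shot('scene','s11')
W=cloud(c);T=R.from_euler('z',-5.5,degrees=True).as_matrix()
P=(W-np.array([.5203,-.3063,0]))@T.T*1000
X,Y,z=[P[...,i] for i in range(3)]
for s in(-1,1):
    k=(z>58)&(z<75)&(abs(X)<80)&(s*Y>5)&(s*Y<85); q=cv2.minAreaRect(P[k][:,:2].astype(np.float32));print(s,q,np.median(z[k]))
A=cv2.cvtColor(load('s2')['image'],6).astype(int);B=cv2.cvtColor(load('s11')['image'],6).astype(int)
cv2.imwrite('pics/s11v.png',np.hstack([load('scene0')['image'],load('s11')['image']])[40:,:,::-1][:, :][::1] if 0 else load('s11')['image'][:,:,::-1])
print(r.observe()['t'])
E
```

```text
t: 21.45
tcp_pos: [0.5291, -0.3592, 0.2029]
tcp_rot: [0.74, -0.673, 0.004, 0.0]
ft_force: [-0.0, -0.5, -1.9]
gripper_width: 0.803
-1 ((1.085723876953125, -51.04771041870117), (49.98173141479492, 119.55329132080078), 89.9491958618164) 65.29864478607195
1 ((7.904899597167969, 44.559425354003906), (119.36935424804688, 50.14701843261719), 1.3879973888397217) 65.31907958980038
21.6
```

View pics/w11.png

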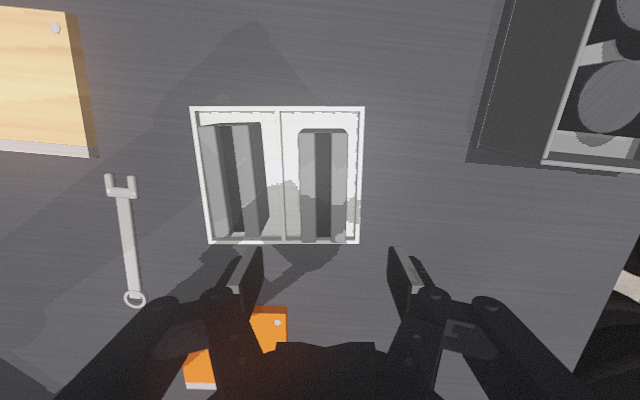

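View pics/s11v.png

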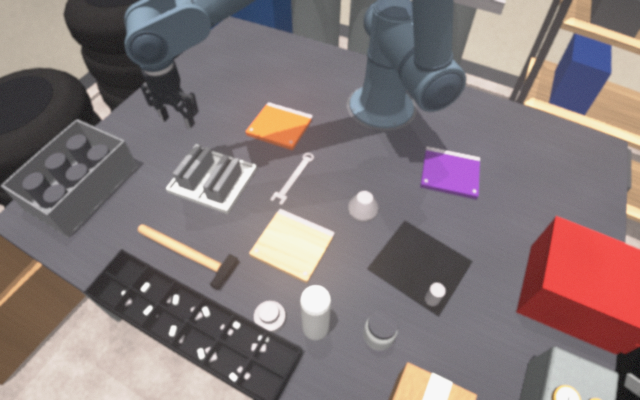

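The block lies groove up in the empty bay, flat (top at z≈65 mm), centred in tray coordinates at (1, −51) mm and parallel to the tray. The other block and bystanders have not moved, and the gripper is clear.

```bash
python3 -c "
from h import *
print(r.job_done())"
```

```text
the job is handed in; nothing more can be done
None
```

I did the job in the order you asked and handed it in at about 21.6 s of the 61 s allowed; no verdict is reported.

- **At the fence:** I stood the block upright on the bench with the groove facing the robot and let go of it. Its face measured x = 0.525 m, the same as the fence edge, and it stood vertical.
- **Tipping:** I pushed it high up with the half-closed fingers straddling the groove, at about 2 N. It came to rest on the deck groove up, clear of the gripper. Its foot end was about 37 mm out over the edge, within the 20–45 mm expected.
- **In the tray:** I lowered it until the vertical force showed it on the tray floor, then released it. It lies flat and groove up, 1 mm from the bay centre lengthwise and 3.5 mm across, parallel to the tray to within 0.1°.

**Last checks:** In the final measurement the other block was within about 1 mm of where it was before I lowered mine beside it. In the last pictures I saw no other object moved, though I judged those by eye and did not measure them. The highest wrist force I read was about 8 N, and the gripper was empty and clear of everything.

None of these checks failed or disagreed. Two move commands were refused early on for missing fields; nothing moved, and I sent them again.

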